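# Shut the spice pot in its dovetail case

## Task

Stand the knobbed steel spice pot upright in the open well of the wooden case and let go of it, then slide the dovetailed cover along its tapered way over the pot until it wedges tight, its narrow front edge about flush with the narrow end of the case. Leave the bowl, the jar, the brass weight and the scoop as they are.

Things in the scene. Friction and masses are not known exactly. Their poses are not given: they have to be found in the camera images.
- case: Wooden case fixed to the counter, 330 mm long (x), 70 mm high, 204 mm wide at its wide end (x = -165), 158 at the narrow (+165). Origin: centre of underside, z up. Closed deck at -x, 70 mm up; open well from x = +15 to +150, 92 mm wide or more. Along both sides of its top dark dovetail cheeks, undercut 20 degrees, top 89 mm up, converge by 4 degrees each: the way of the cover.
- well_floor (a point): Centre of the floor of the well: 82.5 mm from the case's origin along the case's +x, 6 mm above the counter; axes as the case's. The side walls' tops, on which the cover slides, are 64 mm above this floor.
- way_home (a point): Where cover_mid must come: 82.5 mm from the case's origin along the case's +x, 70 mm up; axes as the case's. Here the cover's sides meet both cheeks, it wedges and goes no farther, and its front is flush with the case's narrow end, which is open.
- cover_mid (a point): Centre of underside of the loose plywood cover: 165 mm long (x), 12 thick, 125 wide at its front (+x), 148 at its tail. Starts loose between the cheeks over the deck, 125 to 145 mm short of home, front edge over the well; can be pushed by its tail edge or by the rib on top (10 mm high, 18 wide, 90 long across, its middle 68 mm behind the centre). z up, about 0.25 kg.
- cover_tail (a point): Middle of the cover's upright tail edge, half-way up its 12 mm thickness, 82.5 mm behind the cover's centre; axes as the cover's. The cover rubs along with 2 to 8 N on its way, now and then against one cheek, and stops dead when wedged: a push of 12 to 20 N there makes sure.
- pot_mid (a point): Middle of the squat steel spice pot, half-way up its 60 mm height, on its axis. Body 70 mm in diameter and 32 mm high, on it an upright black cylindrical knob 22 mm in diameter and 28 mm high; z up. It starts standing on the counter, 0.25 kg or so.
- bowl: White ceramic bowl, 110 mm across, 55 mm high, loose; origin centre of the underside. A bystander.
- jar: Amber glass jar, 72 mm in diameter, 130 mm high, loose; origin centre of the underside. A bystander.
- weight: Brass scale weight, 52 mm in diameter, 45 mm high, loose; origin centre of the underside. A bystander.
- scoop: Aluminium nut scoop, 185 mm long, 32 mm high, loose; pan from x = +33 to +118 mm, handle to x = -67 mm. A bystander.
Things that resemble listed ones, but are neither listed nor needed, are in the scene too. What is meant by the part that bears cover_mid is not blue, purple or red, and is the larger of those in its own colour.

How it is judged:
On the way, in this order (a step that is already met when the one before it is completed fails the run):
1. the pot stands upright on the floor of the well, released, with the cover still open (z of pot_mid in the frame of well_floor between 0.024 and 0.036 m and x of pot_mid in the frame of well_floor between -0.045 and 0.045 m and angle between pot_mid's own z axis and vertical below 0.1 rad and contact force between the fingers and pot below 0.1 N and x of cover_mid in the frame of way_home below -0.06 m), for 0.3 s.
2. the cover is slid home to where it wedges (x of cover_mid in the frame of way_home above -0.0015 m and angle between the x axis of cover_mid and the x axis of case, either way round below 0.03 rad), for 0.2 s.
At the end, for the whole second after the job is handed in: The cover lies flat and straight in its way, wedged between the cheeks: within 1.5 mm short of way_home and 5 mm past it; beneath it the pot stands upright on the floor of the well (tilt under 0.1 rad); both at rest and nothing touched (all of step 2 and x of cover_mid in the frame of way_home below 0.005 m and y of cover_mid in the frame of way_home between -0.003 and 0.003 m and z of cover_mid in the frame of way_home between -0.003 and 0.003 m and angle between cover_mid's own z axis and vertical below 0.03 rad and linear speed of each of cover, pot below 0.01 m/s and z of pot_mid in the frame of well_floor between 0.024 and 0.036 m and x of pot_mid in the frame of well_floor between -0.045 and 0.045 m and angle between pot_mid's own z axis and vertical below 0.1 rad).
It fails at once if the pot is tipped over (more than 0.5 rad) (angle between pot_mid's own z axis and vertical above 0.5 rad).
It fails at once if the bowl is shifted by more than 25 mm (distance of bowl from where it was at the start of the episode above 0.025 m).
It fails at once if the jar is shifted by more than 25 mm (distance of jar from where it was at the start of the episode above 0.025 m).
It fails at once if the weight is shifted by more than 25 mm (distance of weight from where it was at the start of the episode above 0.025 m).
It fails at once if the scoop is shifted by more than 25 mm (distance of scoop from where it was at the start of the episode above 0.025 m).
It also fails if it takes over 64 s, if anything falls off the work surface, if the arm or the gripper's body presses on something with over 40 N, if the wrist force passes 120 N, or if a joint passes its speed limit or range.

## Robot

A 6-joint arm with a two-finger parallel gripper is mounted at the origin on the work surface. World frame = base frame: x ahead of the robot, y to its left, z up, the work surface at z = 0. Lengths are in m, angles in rad, forces in N, time in s.
With the tool pointing down it reaches from about 0.275 to 0.85 m from the base axis. Payload 19 kg.
Tool frame: the origin (TCP) lies midway between the tips of the shut fingers; the grasp point (between the pads) lies 19 mm behind it; z points along the fingers, y is the line along which they close (so a half turn about z gives the same grasp; the last joint's range is limited). The gripper opens to 85 mm and grips with 20 to 120 N. Pads are 22 mm wide; open, the fingers measure 114 mm over their backs; the gripper's body (76 mm by 85 mm) begins 54 mm behind the grasp point. The pads swing forward as they close: fully open they stand 13 mm farther back than shut.
Start: joints at [-1.481, 0.15, 1.437, -0, 1.554, -0.134], TCP at [0.128, -0.561, 0.231] pointing down, gripper open.
Joint ranges: [-2.8, 2.8], [-0.68, 2.1], [0.12, 2.68], [-1.39, 4.53], [0.16, 2.79], [-2.81, 2.81]. Speed limits (rad/s): [1.89, 1.89, 2.22, 3.01, 3.01, 3.01].

## Interface

Orientations are given as a unit quaternion [w, x, y, z].
In Python, from plant import get_state, read_camera, job_done gives the robot as it stands. The module is installed in compiled form; this text tells all that it offers.
- The arm moves only by the shell command python3 -m handwheel 'ROWS'. ROWS is JSON, a list of rows, each a list of 5 numbers: the closure in counts, from 0 (fully open) to 255 (shut), then the shift along the world's x, y, z in cm, then the turn about the world's z in rad. In form: [[jaw, tx, ty, tz, yaw], ...]. A call has 1 to 20 rows; each row is the pose to reach, as a shift and turn from the pose commanded when the call began; what a row does not reach only later rows make up. A row lasts 1/12 s, in which the tool goes at most 41.7 mm and 7.16 degrees, less where a joint would pass 70% of its speed; a pose out of reach is approached as far as the arm can. A call with a gripper value outside its range is refused whole. The fingers move at their own pace and stop on an object; the grip force is fixed at half the most. Time passes only in rows, so rows that repeat a pose let the fingers close. It gives the time, the measured TCP pose, the force, the opening and the grip force at its end, in the units of the state.
- get_state(): the state, without advancing time (a new reading comes with each control period).
- read_camera(name): name is "scene" or "top" or "wrist"; returns a dict with "frame" (400x640x3 uint8, red, green, blue), "fovy" (degrees; the focal length in pixels is half the picture's height over the tangent of half this angle, whatever the lens; pixels are square), "cx", "cy" (the principal point, pixels), "rvec" (rotation vector, rad) and "tvec" (3), from world to camera coordinates, as OpenCV has them. Camera axes: x right, y down, z forward; pixel columns grow to the right and rows downward; lengths in m; the calibration is good to about 2 mm. A picture is of the moment at which its call begins. There is no depth.
- job_done(): hands the job in; it is judged then, once.
The state is a dict: "time": time; "qpos": joint angles; "joint_velocities": joint speeds; "joint_efforts": joint torques, N m; "tcp_pos": TCP position; "eef_rot": TCP orientation; "wrist_force": force on the tool from outside, world axes, zero at the start; "torque": the same for the moment, N m; "finger_gap": finger opening in m; "grasp_force": force on a finger pad.
Only numpy, scipy, OpenCV 4.12 (cv2) and the standard library are available. Lean on these libraries where they do the work, as an engineer would, in place of code of your own. Each camera call takes 0.05 s, during which the arm holds its last target. There are 200 camera calls.

## Working session

There is one attempt and no reset: what is moved stays moved. The work goes in short steps, Python scripts to look and compute and a shell command to move; the robot and the scene stay as the last step left them, time stands still between calls to the robot, and variables do not carry over. Pictures are saved under pics/ and viewed, at most 11 in all, crops included, and the job is handed in when it is done.

```bash
mkdir -p pics; cat > h.py <<'E'
import numpy as np, cv2, json
from plant import get_state, read_camera, job_done
def snap(name, fn):
    c=read_camera(name); cv2.imwrite(fn, c["frame"][:,:,::-1])
    d={k:(np.array(c[k]).tolist()) for k in c if k!="frame"}; json.dump(d,open(fn+".json","w")); return c
def ray(fn,u,v,z):
    d=json.load(open(fn+".json")); R=cv2.Rodrigues(np.array(d["rvec"]))[0]; t=np.array(d["tvec"]).ravel()
    f=200/np.tan(np.radians(d["fovy"])/2)
    C=-R.T@t; r=R.T@np.array([(u-d["cx"])/f,(v-d["cy"])/f,1]); return C+r*(z-C[2])/r[2]
def proj(fn,P):
    d=json.load(open(fn+".json")); R=cv2.Rodrigues(np.array(d["rvec"]))[0]; t=np.array(d["tvec"]).ravel()
    f=200/np.tan(np.radians(d["fovy"])/2); p=R@np.array(P)+t; return p[0]/p[2]*f+d["cx"],p[1]/p[2]*f+d["cy"]
E
python3 - <<'E'
from h import *
for n in ["scene","top"]:
    c=snap(n,f"pics/{n}0.png"); print(n,{k:c[k] for k in c if k!="frame"})
s=get_state(); print(s)
E
```

```text
scene {'fovy': 50.222806907001164, 'cx': 321.3457748047843, 'cy': 199.40008703446892, 'rvec': array([ 1.62819275,  1.76869983, -0.8269716 ]), 'tvec': array([ 0.07524474, -0.26541994,  1.79708161])}
top {'fovy': 52.115679954427186, 'cx': 316.2974797277975, 'cy': 204.7471871716222, 'rvec': array([ 2.16837886, -2.2034116 ,  0.09552924]), 'tvec': array([-0.02506574,  0.54121165,  1.32402903])}
{'time': 0.1, 'qpos': array([-1.48104706e+00,  1.50911811e-01,  1.43796458e+00, -1.59358846e-05,
        1.55381401e+00, -1.33963206e-01]), 'joint_velocities': array([ 0.00055198, -0.00081037, -0.00012114,  0.00062642,  0.0006805 ,
        0.00063888]), 'joint_efforts': array([ 3.21064894e-03, -7.14382339e+01, -5.71794963e+01, -2.73102733e-04,
        7.00721124e-03, -3.33221169e-05]), 'tcp_pos': array([ 0.12753969, -0.56043921,  0.2307508 ]), 'eef_rot': array([-5.48918403e-04,  9.93750446e-01,  1.11623248e-01,  4.16823571e-06]), 'wrist_force': array([ 0.05396536,  0.34691187, -0.77060949]), 'torque': array([0.02214223, 0.03013617, 0.00514843]), 'grasp_force': 0.0, 'finger_gap': 0.08532632779421316}
```

View pics/scene0.png

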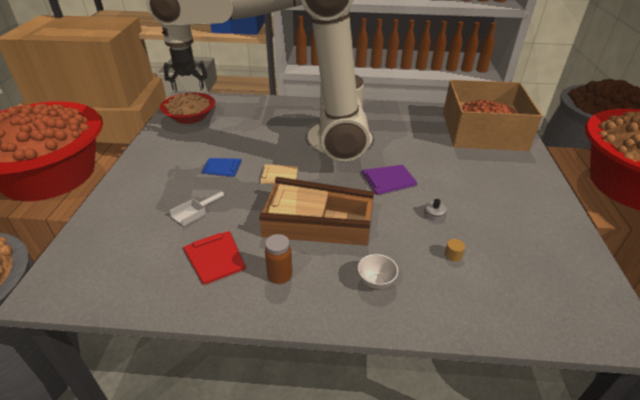

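View pics/top0.png

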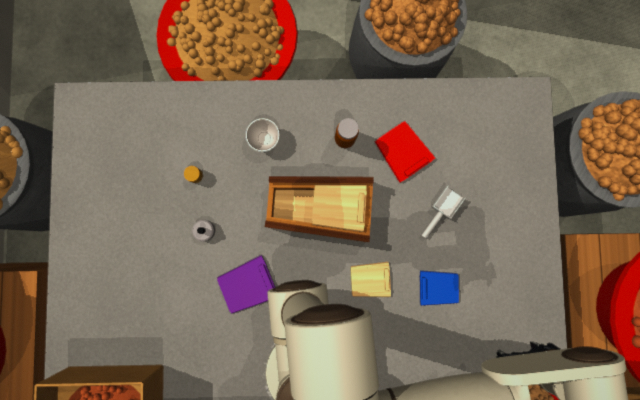

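Both views show the case, with its narrow end and well towards world +y, and the pot at about (203,231) in top. The cover in the case is the larger pale one. I'll enlarge the case and pot.

```bash
python3 - <<'E'
from h import *
im=cv2.imread("pics/top0.png")[165:255,180:385]
im=cv2.resize(im[:,75:],None,fx=6,fy=6,interpolation=cv2.INTER_CUBIC); cv2.imwrite("pics/crop1.png",im)
f="pics/top0.png"
for u,v in [(203,226),(203,231)]: print(ray(f,u,v,0.06))
for u,v in [(265,208),(373,208)]: print(ray(f,u,v,0.08))
E
```

```text
[0.47570614 0.32729326 0.06      ]
[0.45986532 0.32721057 0.06      ]
[0.52843204 0.12806161 0.08      ]
[ 0.52308232 -0.21141167  0.08      ]
```

View pics/crop1.png

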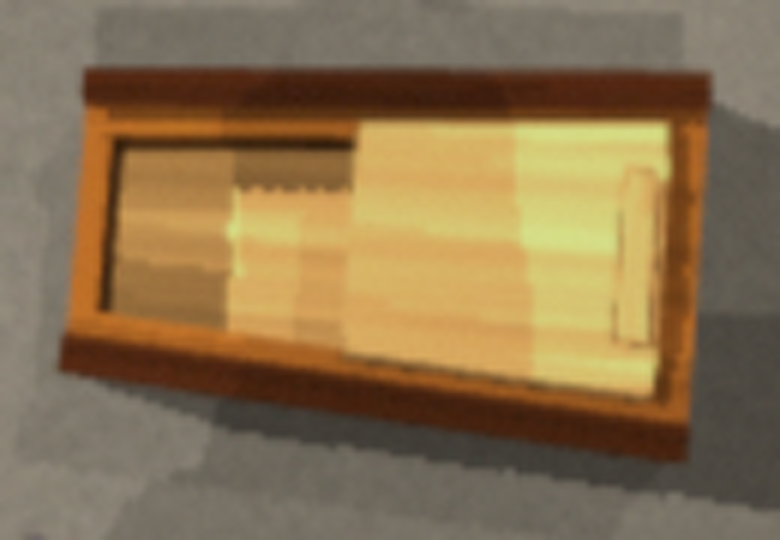

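The case's outer cheek corners are readable: crop (85,70), (62,370), (712,75), (688,458). The cover's tail runs (672,122)-(655,398) and its front (358,122)-(345,352). I'll fit the case pose and enlarge the pot in both views.

```bash
python3 - <<'E'
from h import *
from scipy.optimize import least_squares
f="pics/top0.png"; px=lambda a,b:((a+.5)/6-.5+255,(b+.5)/6-.5+165)
W={n:ray(f,*px(*p),z)[:2] for n,p,z in [("nl",(85,70),.089),("nr",(62,370),.089),("wl",(712,75),.089),("wr",(688,458),.089),
 ("tl",(672,122),.082),("tr",(655,398),.082),("fl",(358,122),.082),("fr",(345,352),.082),("well1",(110,138),.07),("well2",(98,312),.07)]}
for k in W: print(k,W[k].round(4))
m=np.array([W["nl"],W["nr"],W["wl"],W["wr"]]); 
# yaw ~ +90deg : case +x -> world +y; case +y -> world -x
body=np.array([[.165,-.079],[.165,.079],[-.165,-.102],[-.165,.102]])
def R(a): return np.array([[np.cos(a),-np.sin(a)],[np.sin(a),np.cos(a)]])
r=least_squares(lambda q:(body@R(q[2]).T+q[:2]-m).ravel(),[.5,-.05,1.57]); print("case",r.x,r.fun.round(4))
q=r.x; 
for k in W: print(k,(R(q[2]).T@(W[k]-q[:2])).round(4))
np.save("case.npy",q)
a=cv2.imread(f)[206:256,178:228]; b=cv2.imread("pics/scene0.png")[190:230,415:455]
g=np.hstack([cv2.resize(a,(400,400),interpolation=2),cv2.resize(b,(400,400),interpolation=2)]); cv2.imwrite("pics/crop2.png",g)
E
```

```text
nl [0.6274 0.1146]
nr [0.4709 0.1277]
wl [ 0.6199 -0.2135]
wr [ 0.4202 -0.1956]
tl [ 0.5963 -0.1928]
tr [ 0.4516 -0.1802]
fl [ 0.5988 -0.0277]
fr [ 0.4781 -0.019 ]
well1 [0.5938 0.1037]
well2 [0.5017 0.1107]
case [ 0.53461751 -0.04171814  1.4820544 ] [ 0.0005  0.001  -0.0004  0.002   0.0017 -0.0016 -0.0018 -0.0014]
nl [ 0.1639 -0.0786]
nr [0.1631 0.0784]
wl [-0.1636 -0.1001]
wr [-0.1634  0.1003]
tl [-0.1451 -0.0748]
tr [-0.1453  0.0704]
fl [ 0.0196 -0.0627]
fr [0.0176 0.0583]
well1 [ 0.1501 -0.0461]
well2 [0.1489 0.0463]
```

View pics/crop2.png

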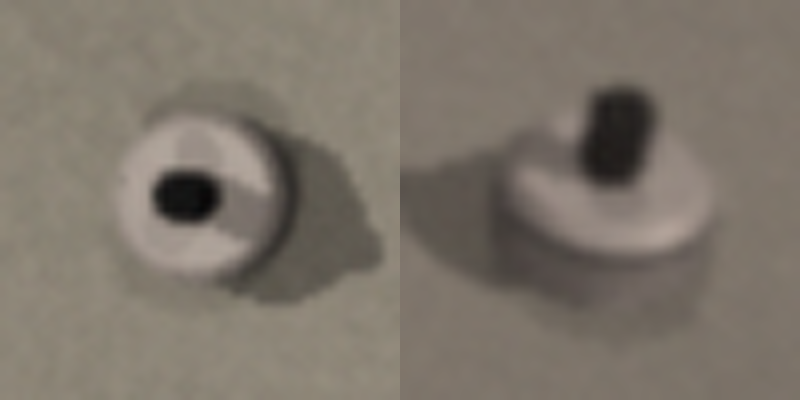

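The pot in top: the knob top centre is near crop (181,197) and the body top disc centre near (199,194). In scene the knob top is near (622,105) and the body rim spans x from 508 to 714.

```bash
python3 - <<'E'
from h import *
f="pics/top0.png"; g="pics/scene0.png"
print(ray(f,181/8-.45+178,197/8-.45+206,.06), ray(f,199/8-.45+178,194/8-.45+206,.032),ray(f,187/8-.45+178,197/8-.45+206,.05))
print(ray(g,222/10-.45+415,105/10-.45+190,.06), ray(g,210/10-.45+415,180/10-.45+190,.032))
q=np.load("case.npy"); c,s=np.cos(q[2]),np.sin(q[2])
w=lambda x,y=0:(q[0]+c*x-s*y, q[1]+s*x+c*y)
print("drop",w(.088),"tail",w(-.145),"home tail",w(0),"behind",w(-.163))
st=get_state(); print(st["tcp_pos"], "arm y-axis yaw"); 
E
```

```text
[0.46262197 0.3361601  0.06      ] [0.46429223 0.33656367 0.032     ] [0.46278865 0.33650788 0.05      ]
[0.46764255 0.3342965  0.06      ] [0.47210787 0.33490614 0.032     ]
drop (np.float64(0.5424165561934371), np.float64(0.04593558541030369)) tail (np.float64(0.5217668160838078), np.float64(-0.18614756398534885)) home tail (np.float64(0.5346175127185556), np.float64(-0.04171813624985692)) behind (np.float64(0.5201715571912183), np.float64(-0.20407673432492715))
[ 0.12753969 -0.56043921  0.2307508 ] arm y-axis yaw
```

```bash
python3 -m handwheel '[[0,20,20,2,0.6],[0,20,20,2,0.6],[0,20,20,2,0.6],[0,20,20,2,0.6],[0,20,20,2,0.6],[0,20,20,2,0.6],[0,20,20,2,0.6],[0,34,60,2,1.26],[0,34,60,2,1.26],[0,34,60,2,1.26],[0,34,60,2,1.26],[0,34,60,2,1.26],[0,34,60,2,1.26],[0,34,60,2,1.26],[0,34,60,2,1.26],[0,34,60,2,1.26],[0,34,60,2,1.26],[0,34,60,2,1.26],[0,34,60,2,1.26],[0,34,60,2,1.26]]'
python3 - <<'E'
from h import *
s=get_state(); print(s["tcp_pos"],s["qpos"],s["eef_rot"])
E
```

```text
time: 1.77
tcp_pos: [0.4674, 0.0395, 0.2509]
eef_rot: [-0.0, 0.737, 0.676, -0.0]
wrist_force: [-0.2, -0.3, 0.7]
finger_gap: 0.0853
grasp_force: 0.0
[0.46741761 0.03950914 0.25092621] [-7.99513584e-02 -7.83772009e-02  1.63478757e+00 -2.67314541e-04
  1.58607811e+00  5.58051405e-03] [-2.37354177e-04  7.36692384e-01  6.76227856e-01 -4.02673380e-04]
```

```bash
python3 -m handwheel '[[0,-0.3,29.6,-4,0],[0,-0.3,29.6,-4,0],[0,-0.3,29.6,-4,0],[0,-0.3,29.6,-4,0],[0,-0.3,29.6,-4,0],[0,-0.3,29.6,-4,0],[0,-0.3,29.6,-4,0],[0,-0.3,29.6,-4,0],[0,-0.3,29.6,-9,0],[0,-0.3,29.6,-9,0],[0,-0.3,29.6,-9,0],[0,-0.3,29.6,-9,0]]'
python3 - <<'E'
from h import *
s=get_state(); print(s["tcp_pos"]); w="pics/w1.png"; snap("wrist",w); 
c=s["tcp_pos"]; print(proj(w,[.464,.336,.06]),proj(w,[.464,.336,.032]),proj(w,[.475,.336,.06]),proj(w,[.464,.347,.06]))
E
```

```text
time: 2.77
tcp_pos: [0.4652, 0.3341, 0.1622]
eef_rot: [0.0, 0.738, 0.675, -0.0]
wrist_force: [-0.2, 0.2, 0.5]
finger_gap: 0.0851
grasp_force: 0.0
[0.46519171 0.3340615  0.1621689 ]
(np.float64(318.20024659189966), np.float64(199.5575332232471)) (np.float64(318.40402068921316), np.float64(190.0807997055317)) (np.float64(331.28781439478655), np.float64(198.44997135615733)) (np.float64(316.9890583526184), np.float64(186.96521534901072))
```

View pics/w1.png

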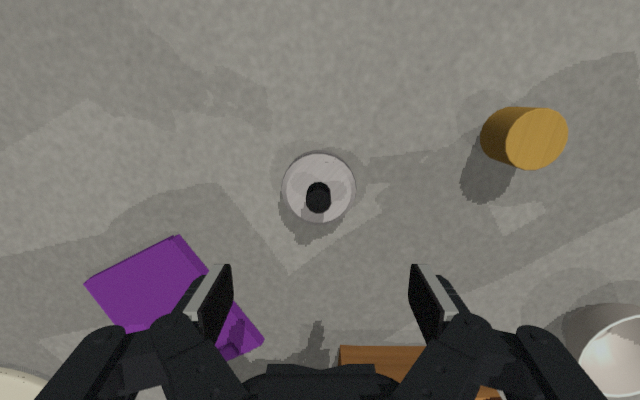

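The knob top at (318,200) and the body disc at (319,188) fall where predicted, so the pot is at about (0.464, 0.337). Descending to grip the knob.

```bash
python3 -m handwheel '[[0,0,0.1,-4,0],[0,0,0.1,-8,0],[0,0,0.1,-11,0],[0,0,0.1,-12.4,0],[0,0,0.1,-12.4,0],[0,0,0.1,-12.4,0],[140,0,0.1,-12.4,0],[255,0,0.1,-12.4,0],[255,0,0.1,-12.4,0],[255,0,0.1,-12.4,0],[255,0,0.1,-12.4,0],[255,0,0.1,-12.4,0],[255,0,0.1,-12.4,0],[255,0,0.1,-12.4,0],[255,0,0.1,-12.4,0]]'
```

```text
time: 4.07
tcp_pos: [0.4648, 0.3365, 0.0378]
eef_rot: [0.0, 0.737, 0.676, 0.0]
wrist_force: [-2.2, -0.4, 6.9]
finger_gap: 0.02
grasp_force: 58.4
```

```bash
python3 -m handwheel '[[255,0,0,2,0],[255,0,0,5,0],[255,0,0,9,0],[255,0,0,13,0],[255,0.8,-3,13.5,0],[255,1.6,-6,13.5,0],[255,2.4,-9,13.5,0],[255,3.2,-12,13.5,0],[255,4,-15,13.5,0],[255,4.8,-18,13.5,0],[255,5.6,-21,13.5,0],[255,6.4,-24,13.5,0],[255,7,-26.5,13.5,0],[255,7.6,-28.5,13.5,0],[255,7.8,-29.1,13.5,0],[255,7.8,-29.1,13.5,0],[255,7.8,-29.1,13.5,0],[255,7.8,-29.1,13.5,0],[255,7.8,-29.1,13.5,0]]'
python3 - <<'E'
from h import *
snap("top","pics/top1.png"); snap("wrist","pics/w2.png"); q=np.load("case.npy");c,s=np.cos(q[2]),np.sin(q[2])
w=lambda x,y,z:(q[0]+c*x-s*y, q[1]+s*x+c*y,z)
f="pics/w2.png"
for p in [(.150,-.046,.07),(.150,.046,.07),(.165,-.079,.089),(.165,.079,.089),(.088,-.035,.13),(.088,.035,.13)]: print(p,np.round(proj(f,w(*p)),1))
E
```

```text
time: 5.65
tcp_pos: [0.5423, 0.0464, 0.1723]
eef_rot: [-0.0, 0.737, 0.676, -0.0]
wrist_force: [-1.4, -0.3, -2.6]
finger_gap: 0.0201
grasp_force: 59.5
(0.15, -0.046, 0.07) [379.3 126.5]
(0.15, 0.046, 0.07) [260.8 126.2]
(0.165, -0.079, 0.089) [432.6 107.1]
(0.165, 0.079, 0.089) [207.5 106.5]
(0.088, -0.035, 0.13) [373.  231.4]
(0.088, 0.035, 0.13) [266.5 231.1]
```

View pics/w2.png

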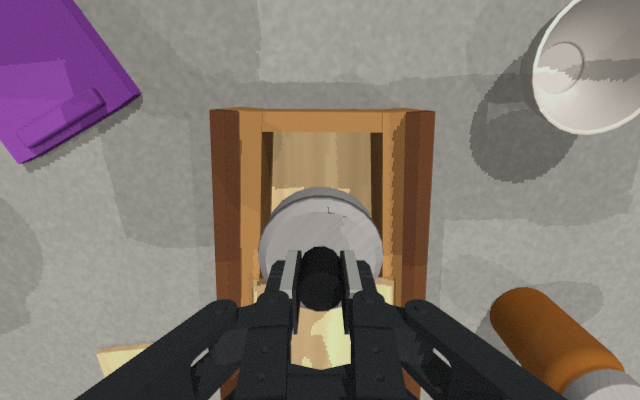

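The pot is at (321,240), centred over the well, whose inner corners are at (262,131) and (383,131). I'll shift +1 mm in x and lower it in.

```bash
python3 -m handwheel '[[255,0.1,-0.1,-3,0],[255,0.1,-0.1,-6,0],[255,0.1,-0.1,-8,0],[255,0.1,-0.1,-9.5,0],[255,0.1,-0.1,-11,0],[255,0.1,-0.1,-12,0],[255,0.1,-0.1,-12.6,0],[255,0.1,-0.1,-12.6,0],[255,0.1,-0.1,-12.6,0],[255,0.1,-0.1,-12.6,0]]'
```

```text
time: 6.58
tcp_pos: [0.5441, 0.0444, 0.0472]
eef_rot: [0.0, 0.737, 0.676, 0.0]
wrist_force: [-0.9, -0.1, -2.4]
finger_gap: 0.0197
grasp_force: 59.5
```

```bash
python3 -m handwheel '[[255,0,0,-0.15,0],[255,0,0,-0.3,0],[255,0,0,-0.35,0],[255,0,0,-0.35,0],[255,0,0,-0.35,0],[255,0,0,-0.35,0]]'
```

```text
time: 7.08
tcp_pos: [0.5439, 0.0444, 0.0438]
eef_rot: [0.0, 0.737, 0.676, 0.0]
wrist_force: [-5.7, 1.7, 10.7]
finger_gap: 0.0201
grasp_force: 60.6
```

The pot is down, with 10.7 N on the wrist. Opening partly, then lifting out.

```bash
python3 -m handwheel '[[170,0,0,0,0],[150,0,0,0,0],[150,0,0,0,0],[150,0,0,0,0],[150,0,0,0,0]]'; python3 -m handwheel '[[150,0,0,1,0],[150,0,0,2,0],[150,0,0,4,0],[150,0,0,7,0],[150,0,0,10,0],[150,0,0,13,0],[150,0,0,13,0]]'
python3 - <<'E'
from h import *
snap("wrist","pics/w3.png"); a=cv2.imread("pics/w3.png"); 
cv2.imwrite("pics/w3v.png",a)
E
```

```text
time: 7.5
tcp_pos: [0.5436, 0.0443, 0.0427]
eef_rot: [-0.0, 0.737, 0.676, -0.0]
wrist_force: [-0.2, 1.3, 0.5]
finger_gap: 0.0353
grasp_force: 0.0
time: 8.08
tcp_pos: [0.5456, 0.0443, 0.18]
eef_rot: [0.003, 0.737, 0.676, 0.003]
wrist_force: [0.6, 0.1, 1.3]
finger_gap: 0.0355
grasp_force: 0.0
```

View pics/w3v.png

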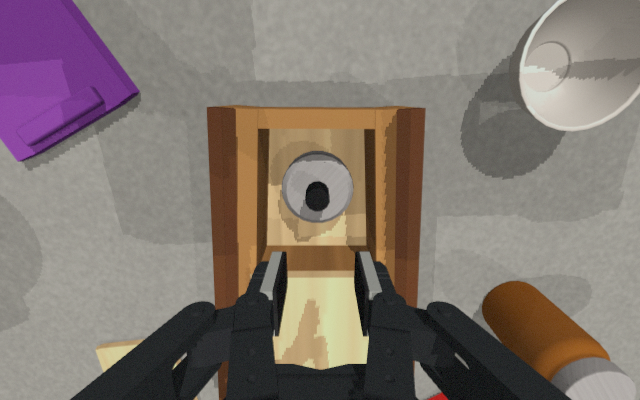

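The pot stands upright in the well at (317,186), and the cover is still open. Next: shut the fingers and go behind the tail.

```bash
python3 -m handwheel '[[255,-0.5,-4,0,0],[255,-0.8,-8,0,0],[255,-1.1,-12,0,0],[255,-1.5,-16,0,0],[255,-1.9,-20,0,0],[255,-2.2,-24,0,0],[255,-2.3,-25.5,0,0],[255,-2.3,-25.5,0,0],[255,-2.3,-25.5,0,0],[255,-2.3,-25.5,-4,0],[255,-2.3,-25.5,-6,0],[255,-2.3,-25.5,-6,0],[255,-2.3,-25.5,-6,0]]'
python3 - <<'E'
from h import *
snap("top","pics/t3.png"); snap("scene","pics/s3.png"); w="pics/w4.png"; snap("wrist",w)
a=cv2.resize(cv2.imread(w),(400,250)); s=cv2.resize(cv2.imread("pics/s3.png")[165:255,230:390],(800,450)[:2] and (400,225),interpolation=2)
b=cv2.resize(cv2.imread("pics/t3.png")[165:255,255:415],(800,300+0),interpolation=2) if 0 else cv2.resize(cv2.imread("pics/t3.png")[160:250,250:410],(400,225),interpolation=2)
cv2.imwrite("pics/m4.png",np.vstack([np.hstack([s,b]),np.hstack([a,a*0])]))
E
```

```text
time: 9.22
tcp_pos: [0.5205, -0.2094, 0.1127]
eef_rot: [-0.001, 0.737, 0.676, -0.0]
wrist_force: [0.7, -0.0, 0.8]
finger_gap: 0.0001
grasp_force: 0.0
```

View pics/m4.png

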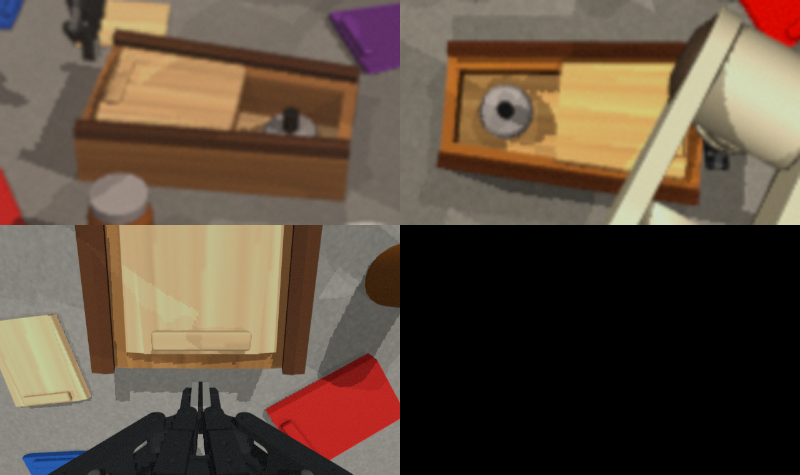

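Wrist view: the shut fingers (at 200,390) stand centred behind the tail edge, which is at row 352. Lowering and pushing.

```bash
python3 -m handwheel '[[255,0,0,-2,0],[255,0,0,-3.6,0],[255,0,0,-3.6,0],[255,0,0,-3.6,0],[255,0.05,0.5,-3.6,0],[255,0.09,1,-3.6,0],[255,0.13,1.5,-3.6,0],[255,0.18,2,-3.6,0],[255,0.22,2.5,-3.6,0],[255,0.27,3,-3.6,0],[255,0.31,3.5,-3.6,0],[255,0.36,4,-3.6,0],[255,0.36,4,-3.6,0]]'
```

```text
time: 10.45
tcp_pos: [0.5243, -0.1698, 0.0769]
eef_rot: [-0.0, 0.737, 0.676, 0.0]
wrist_force: [-0.5, -0.7, 0.2]
finger_gap: 0.0002
grasp_force: 0.2
```

```bash
python3 -m handwheel '[[255,0.04,0.5,0,0],[255,0.09,1,0,0],[255,0.13,1.5,0,0],[255,0.18,2,0,0]]'; python3 - <<'E'
from h import *
w="pics/w5.png"; snap("wrist",w); snap("scene","pics/s5.png")
cv2.imwrite("pics/m5.png",np.hstack([cv2.resize(cv2.imread(w),(400,250)),cv2.resize(cv2.imread("pics/s5.png")[160:260,230:390],(400,250),interpolation=2)]))
E
```

```text
time: 10.78
tcp_pos: [0.526, -0.1502, 0.0768]
eef_rot: [-0.0, 0.737, 0.676, -0.0]
wrist_force: [-0.6, -4.1, 2.2]
finger_gap: 0.0002
grasp_force: 2.0
```

View pics/m5.png

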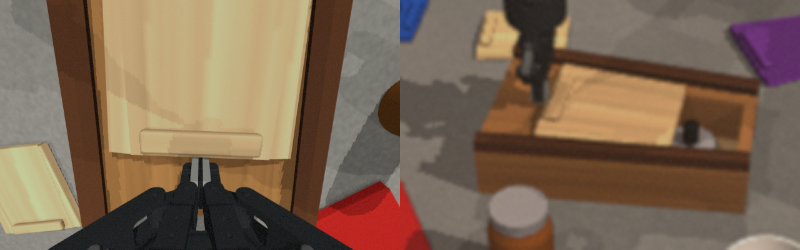

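The cover is moving with the fingers on its tail (200,158), though slightly askew. Continuing.

```bash
python3 -m handwheel '[[255,0.04,0.5,0,0],[255,0.09,1,0,0],[255,0.13,1.5,0,0],[255,0.18,2,0,0],[255,0.22,2.5,0,0],[255,0.27,3,0,0],[255,0.31,3.5,0,0],[255,0.36,4,0,0],[255,0.4,4.5,0,0],[255,0.44,5,0,0],[255,0.49,5.5,0,0],[255,0.53,6,0,0],[255,0.58,6.5,0,0],[255,0.62,7,0,0],[255,0.67,7.5,0,0],[255,0.71,8,0,0]]'
```

```text
time: 12.22
tcp_pos: [0.5331, -0.0701, 0.0767]
eef_rot: [-0.0, 0.737, 0.676, -0.0]
wrist_force: [0.0, -0.8, -0.8]
finger_gap: -0.0004
grasp_force: 0.6
```

```bash
python3 -m handwheel '[[255,0.02,0.25,0,0],[255,0.04,0.5,0,0],[255,0.07,0.75,0,0],[255,0.09,1,0,0],[255,0.1,1.1,0,0]]'; python3 - <<'E'
from h import *
w="pics/w6.png"; snap("wrist",w); snap("scene","pics/s6.png"); snap("top","pics/t6.png")
cv2.imwrite("pics/m6.png",np.hstack([cv2.resize(cv2.imread(w),(400,250)),cv2.resize(cv2.imread("pics/s6.png")[160:260,230:390],(400,250),interpolation=2)]))
E
```

```text
time: 12.63
tcp_pos: [0.534, -0.0596, 0.0767]
eef_rot: [-0.0, 0.737, 0.676, -0.0]
wrist_force: [-3.3, -3.6, 0.9]
finger_gap: -0.0001
grasp_force: 2.1
```

View pics/m6.png

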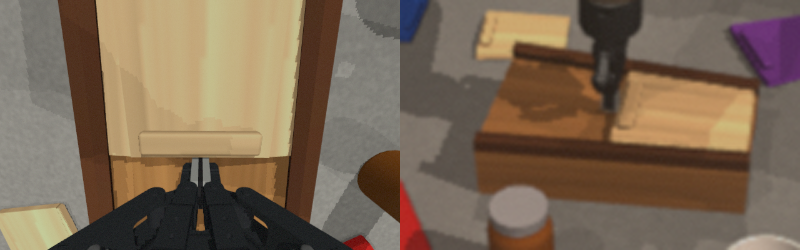

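The cover is nearly closed. Pressing on in small steps.

```bash
python3 -m handwheel '[[255,0.01,0.1,0,0],[255,0.02,0.2,0,0],[255,0.03,0.3,0,0],[255,0.03,0.3,0,0]]'; python3 -m handwheel '[[255,0.01,0.1,0,0],[255,0.02,0.2,0,0],[255,0.02,0.2,0,0]]'
```

```text
time: 13.12
tcp_pos: [0.5342, -0.0567, 0.0767]
eef_rot: [-0.0, 0.737, 0.676, -0.0]
wrist_force: [-3.0, -3.6, 0.8]
finger_gap: 0.0002
grasp_force: 1.9
time: 13.37
tcp_pos: [0.5344, -0.0552, 0.0768]
eef_rot: [0.0, 0.737, 0.676, -0.001]
wrist_force: [-5.3, -8.9, 0.3]
finger_gap: 0.0001
grasp_force: 4.5
```

```bash
python3 -m handwheel '[[255,0.01,0.1,0,0],[255,0.01,0.1,0,0],[255,0.01,0.1,0,0]]'; python3 -m handwheel '[[255,0,0.1,0,0],[255,0,0.1,0,0],[255,0,0.1,0,0]]'
```

```text
time: 13.62
tcp_pos: [0.5344, -0.055, 0.0768]
eef_rot: [0.001, 0.737, 0.676, -0.001]
wrist_force: [-5.2, -15.3, 0.4]
finger_gap: 0.0001
grasp_force: 8.2
time: 13.87
tcp_pos: [0.5344, -0.0548, 0.0768]
eef_rot: [0.001, 0.737, 0.676, -0.002]
wrist_force: [-5.1, -23.5, 0.6]
finger_gap: 0.0
grasp_force: 11.9
```

Wedged: 23 N with no motion. Backing off, lifting and checking.

```bash
python3 -m handwheel '[[255,0,-0.4,0,0],[255,-0.1,-1,0,0],[255,-0.3,-3,0,0],[255,-0.3,-3,4,0],[255,-0.3,-3,8,0],[255,-0.3,-3,12,0],[255,0,0,14,0],[255,1,4,14,0],[255,1.5,8,14,0],[255,1.5,8,14,0],[255,1.5,8,14,0]]'; python3 - <<'E'
from h import *
w="pics/w7.png"; snap("wrist",w)
q=np.load("case.npy");c,s=np.cos(q[2]),np.sin(q[2])
for p in [(.165,0,.082),(.165,0,.07),(0,0,.082)]: print(p,np.round(proj(w,(q[0]+c*p[0]-s*p[1],q[1]+s*p[0]+c*p[1],p[2])),1))
cv2.imwrite("pics/w7v.png",cv2.resize(cv2.imread(w),(800,500)))
E
```

```text
time: 14.78
tcp_pos: [0.5497, 0.0293, 0.2168]
eef_rot: [-0.0, 0.736, 0.677, 0.0]
wrist_force: [-0.7, -0.1, -0.7]
finger_gap: -0.0001
grasp_force: 0.0
(0.165, 0, 0.082) [309.9  84.8]
(0.165, 0, 0.07) [310.3  85.3]
(0, 0, 0.082) [310.8 258.7]
```

View pics/w7v.png

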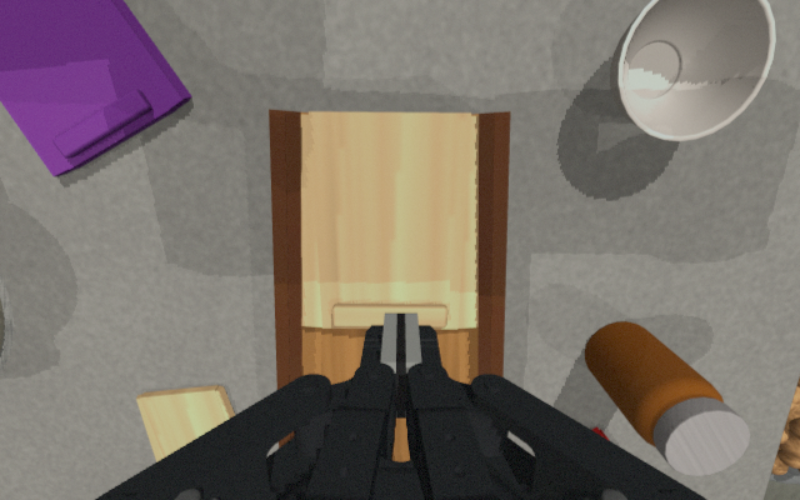

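The cover's front at row 112 is flush with the cheek ends. Its tail lies straight, (303,327)-(477,328), and the bystanders are untouched. Handing in.

```bash
python3 -c "
from plant import job_done; print(job_done())"
```

```text
the job is handed in; nothing more can be done
None
```

I stood the pot upright in the well and let go of it, then slid the cover over it until it wedged, stopping dead at about 23 N with its front flush with the case's narrow end; the job is handed in at about 15 s, no verdict was returned, and I did not touch the bowl, jar, weight or scoop.

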